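Three full tins for the kitchen

ROBOT

A 6-joint arm with a two-finger parallel gripper is mounted at the origin on the work surface. World frame = base frame: x ahead of the robot, y to its left, z up, the work surface at z = 0. Lengths are in m, angles in rad, forces in N, time in s.
With the tool pointing down it reaches from about 0.3 to 1 m from the base axis. Payload 5.1 kg.
Tool frame: the origin (TCP) lies between the finger pads; the fingertips stand 8 mm ahead of it and the grasp point (between the pads) lies 11 mm behind it (env.tcp_to_tips is the distance from the TCP to the fingertips, in m); z points along the fingers, y is the line along which they close (so a half turn about z gives the same grasp; the last joint's range is limited). The gripper opens to 95 mm and grips with 3 to 60 N. Pads are 20 mm wide; open, the fingers measure 119 mm over their backs; the gripper's body (75 mm by 180 mm) begins 59 mm behind the grasp point.
Start: joints at [-1.385, 0.124, 1.65, -0, 1.367, -0.083], TCP at [0.173, -0.627, 0.202] pointing down, gripper open.
Joint ranges: [-2.61, 2.61], [-1.02, 2.33], [0.03, 2.71], [-1.35, 4.49], [0.32, 2.68], [-2.91, 2.91]. Speed limits (rad/s): [2.57, 2.57, 3.14, 3.14, 3.14, 3.14].

INTERFACE

Orientations are given as [roll, pitch, yaw] about the fixed x, y, z axes, in that order (R = Rz(yaw) Ry(pitch) Rx(roll)).
In Python, from workcell import env, read_camera, get_calibration gives the robot as it stands.
- The arm moves only by the tool apply_moves, never from a script. Its argument "rows" is a list that holds one entry, the list of rows, each a list of 7 numbers: the shift along the tool's x, y, z in m, then the turn, a rotation vector about the tool's x, y, z in rad, then the closure, from -1 (fully open) to 1 (shut). A call has 1 to 10 rows; each row shifts and turns the commanded pose from where the row before left it, along the tool's axes as they then stand; what a row does not reach is not made up. A row lasts 1/10 s, in which the tool goes at most 50 mm and 8.59 degrees, less where a joint would pass 70% of its speed; a pose out of reach is approached as far as the arm can. A call with a gripper value outside its range is refused whole. The fingers move at their own pace and stop on an object; "newtons" is the grip in N (left out, the last holds). Time passes only in rows, so rows that do not move let the fingers close. It gives the time, the measured TCP pose, the force, the opening and the grip force at its end, in the units of the state.
- env.get_obs(): the state, without advancing time (a new reading comes with each control period).
- read_camera(name): name is "scene" or "top"; returns the picture (400x640x3 uint8, red, green, blue); there is no depth.
- get_calibration(name): a dict with "K" (3x3 intrinsics, pixels), "view" (4x4, takes a point from world to camera coordinates). Camera axes: x right, y down, z forward; pixel columns grow to the right and rows downward; lengths in m; the calibration is good to about 2 mm. A picture is of the moment at which its call begins. get_calibration takes no time and is no camera call.
- env.sign_off(): hands the job in; it is judged then, once.
The state is a dict: "t": time; "joint_pos": joint angles; "joint_velocities": joint speeds; "joint_efforts": joint torques, N m; "tool_pos": TCP position; "eef_rot": TCP orientation; "wrist_force": force on the tool from outside, world axes, zero at the start; "moment": the same for the moment, N m; "finger_gap": finger opening in m; "grip_force": force on a finger pad.
Only numpy, scipy, OpenCV 4.12 (cv2) and the standard library are available. Lean on these libraries where they do the work, as an engineer would, in place of code of your own. Each camera call takes 0.05 s, during which the arm holds its last target. There are 200 camera calls.

TASK

Four of these six identical closed tins are full and two are empty, and only their weight, felt as you push them, tells which. Slide exactly three full ones wholly on to the flat of the yellow mat and leave the other three tins standing on the table clear of it. The lids are loose, so keep every tin upright and on the table, never lifted, and do not disturb the jug or the tumbler.

Things in the scene. Friction and masses are not known exactly. Their poses are not given: they have to be found in the camera images.
- tin_a: round tin, 90 mm in diameter, 70 mm tall, metal with a pale band and red lid, loose on the table; the six look alike. Origin: centre of its underside, z up. Either full (about 0.85 kg, 4 to 6.5 N to slide) or empty (about 0.1 kg, under 1 N to slide); pushing tells which, its letter does not. Four are full, two empty, places mixed; they start at least 15 mm apart on the robot's side of the mat.
- tin_b: round tin, 90 mm in diameter, 70 mm tall, metal with a pale band and red lid, loose on the table; the six look alike. Origin: centre of its underside, z up. Either full (about 0.85 kg, 4 to 6.5 N to slide) or empty (about 0.1 kg, under 1 N to slide); pushing tells which, its letter does not.
- tin_c: round tin, 90 mm in diameter, 70 mm tall, metal with a pale band and red lid, loose on the table; the six look alike. Origin: centre of its underside, z up. Either full (about 0.85 kg, 4 to 6.5 N to slide) or empty (about 0.1 kg, under 1 N to slide); pushing tells which, its letter does not.
- tin_d: round tin, 90 mm in diameter, 70 mm tall, metal with a pale band and red lid, loose on the table; the six look alike. Origin: centre of its underside, z up. Either full (about 0.85 kg, 4 to 6.5 N to slide) or empty (about 0.1 kg, under 1 N to slide); pushing tells which, its letter does not.
- tin_e: round tin, 90 mm in diameter, 70 mm tall, metal with a pale band and red lid, loose on the table; the six look alike. Origin: centre of its underside, z up. Either full (about 0.85 kg, 4 to 6.5 N to slide) or empty (about 0.1 kg, under 1 N to slide); pushing tells which, its letter does not.
- tin_f: round tin, 90 mm in diameter, 70 mm tall, metal with a pale band and red lid, loose on the table; the six look alike. Origin: centre of its underside, z up. Either full (about 0.85 kg, 4 to 6.5 N to slide) or empty (about 0.1 kg, under 1 N to slide); pushing tells which, its letter does not.
- mat: yellow serving mat fixed on the table: flat sheet 140 mm (x) by 330 mm (y), 3 mm thick, its three open edges bevelled down to the table over a further 25 mm. Origin: centre of the sheet, at table height; x away from the robot, y along its length. An orange rim 25 mm high along the far edge stops a tin with its centre at x = 25 mm. Holds three tins side by side along y.
- jug: orange plastic water jug, 110 mm in diameter, 245 mm tall, handle on its local +y side out to 103 mm from the axis; origin at the centre of its underside. A bystander.
- tumbler: orange plastic tumbler, 80 mm in diameter at the rim, 110 mm tall; origin at the centre of its underside. A bystander.
Not all that is in view belongs to the job. What is shaped like the tin_e but blue is not meant. What is shaped like the tin_d but blue is not meant.

How it is judged:
By the outcome, as a careful person would: the job done as asked, in the order asked, and still so for the second after the job is handed in, with the robot touching nothing.
It also fails if it takes over 72 s, if anything falls off the work surface, if the arm or the gripper's body presses on something with over 40 N, if the wrist force passes 120 N, or if a joint passes its speed limit or range.

## Working session

There is one attempt and no reset: what is moved stays moved. The work goes in short steps, Python scripts to look and compute and a tool call to move; the robot and the scene stay as the last step left them, time stands still between calls to the robot, and variables do not carry over. Pictures are saved under pics/ and viewed, at most 10 in all, crops included, and the job is handed in when it is done.

Besides the shell and the picture viewer there is one more tool, called after ">>>" as name(argument=value, ...), one argument or row to a line, values as JSON. apply_moves: Moves the arm, as the interface text tells. Its arguments: {"type":"object","properties":{"rows":{"type":"array","items":{"type":"array","items":{"type":"array","items":{"type":"number"}}}},"newtons":{"type":"number"}},"required":["rows"]}

```bash
mkdir -p pics; cat > h.py <<'E'
import numpy as np, cv2
from workcell import env, read_camera, get_calibration
def snap(n,f=None):
    im=read_camera(n)
    if f: cv2.imwrite('pics/'+f,im[:,:,::-1])
    return im
def ray(n,u,v,z):
    c=get_calibration(n);K=np.array(c['K']);V=np.array(c['view'])
    R=V[:3,:3];o=-R.T@V[:3,3]
    d=R.T@np.linalg.inv(K)@np.array([u,v,1.]);return o+d*(z-o[2])/d[2]
def proj(n,p):
    c=get_calibration(n);K=np.array(c['K']);V=np.array(c['view'])
    q=K@(V[:3,:3]@np.array(p)+V[:3,3]);return q[:2]/q[2]
def blobs(im,lo,hi,amin=60):
    h=cv2.cvtColor(im,cv2.COLOR_RGB2HSV);m=cv2.inRange(h,lo,hi)
    if lo[0]==0 and hi[0]<=8: m|=cv2.inRange(h,(172,lo[1],lo[2]),(180,255,255))
    n,l,s,c=cv2.connectedComponentsWithStats(m)
    return [(s[i],c[i]) for i in range(1,n) if s[i][4]>amin]
E
python3 - <<'E'
from h import *
a=snap('top','t0.png');b=snap('scene','s0.png')
cv2.imwrite('pics/both.png',np.vstack([a,b])[:,:,::-1][:, :] if 0 else cv2.resize(np.vstack([a,b]),(480,600))[:,:,::-1])
for n in('top','scene'):
    V=np.array(get_calibration(n)['view']);print(n,-V[:3,:3].T@V[:3,3])
print(env.get_obs())
E
```

```text
top [0.42588644 0.00657702 1.72715884]
scene [ 1.33018592 -0.28084353  0.99186611]
{'t': 0.1, 'joint_pos': array([-1.38457006e+00,  1.24418535e-01,  1.65152564e+00,  1.21012523e-05,
        1.36749943e+00, -8.25906767e-02]), 'joint_velocities': array([-0.00123839, -0.00188882, -0.00430827, -0.00254577, -0.00079925,
       -0.00038387]), 'joint_efforts': array([ 3.04389878e-04, -4.18879580e+01, -3.61096466e+01,  7.77782849e-02,
        4.61064291e-02, -6.40646431e-05]), 'tool_pos': array([ 0.17250391, -0.62606861,  0.20043079]), 'eef_rot': array([-3.13974898e+00, -1.64505058e-04,  2.68814335e-01]), 'wrist_force': array([ 0.5351457 , -0.25064058,  0.11102721]), 'moment': array([0.02888007, 0.02739137, 0.03429878]), 'grip_force': 0.0, 'finger_gap': 0.09492768582868064}
```

View pics/t0.png

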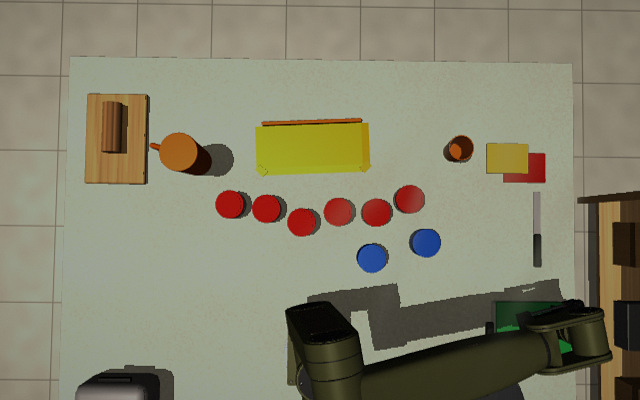

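View pics/s0.png

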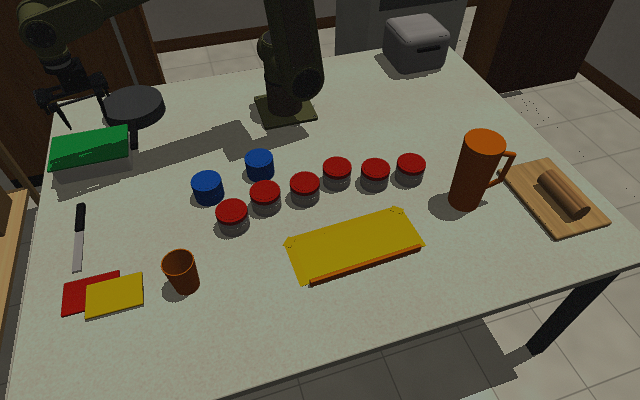

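Top view: the six red-lidded tins are at about (230,204), (267,208), (303,222), (339,211), (376,212) and (409,198). The mat is at (312,148), with its rim on the upper (+x) side. Possible mix-ups:
- Blue tins at (372,258) and (426,243).
- Flat red sheet at (525,168) and flat yellow sheet at (507,158).
- Orange jug at (180,152) and tumbler at (459,149), which are bystanders.

I choose the six red round lids and the large yellow mat with the rim.

```bash
cat >> h.py <<'E'
def tins(im=None,show=False):
    im=snap('top') if im is None else im
    o=[]
    for s,c in blobs(im,(0,120,70),(8,255,255)):
        if 300<s[4]<1200 and c[0]<440: o.append(ray('top',c[0],c[1],.070)[:2])
    return np.array(sorted(o,key=lambda p:-p[1]))
E
python3 - <<'E'
from h import *
a=cv2.imread('pics/t0.png')[:,:,::-1].copy();b=cv2.imread('pics/s0.png')[:,:,::-1].copy()
print('tins',tins(a).round(4))
for s,c in blobs(b,(0,120,70),(8,255,255)):
    if s[4]>250: print('scene',s,c.round(1),ray('scene',*c,.07)[:2].round(3))
for s,c in blobs(a,(105,120,50),(130,255,255)):print('blue',s,ray('top',*c,.07)[:2].round(3))
h=cv2.cvtColor(a,cv2.COLOR_RGB2HSV);m=cv2.inRange(h,(23,120,80),(34,255,255))
for c in cv2.findContours(m,0,2)[0]:
    if cv2.contourArea(c)>2000:
        r=cv2.minAreaRect(c);print('mat',r)
        for p in cv2.boxPoints(r):print(p,ray('top',*p,0.002)[:2].round(3))
h=cv2.cvtColor(b,cv2.COLOR_RGB2HSV);m=cv2.inRange(h,(20,120,80),(34,255,255))
for c in cv2.findContours(m,0,2)[0]:
    if cv2.contourArea(c)>2000:
        ap=cv2.approxPolyDP(cv2.convexHull(c),5,True)[:,0]
        for p in ap: print('sc',p,ray('scene',*map(float,p),.003)[:2].round(3))
for s,c in blobs(a,(9,120,50),(20,255,255)):print('or',s,c.round(0),ray('top',*c,.0)[:2].round(3))
cr=np.vstack([cv2.resize(a[85:275,130:480],(700,380)),cv2.resize(b[140:300,140:540],(700,220))])
cv2.imwrite('pics/c1.png',cr[:,:,::-1])
E
```

```text
tins [[ 0.4838  0.2907]
 [ 0.4706  0.1737]
 [ 0.4286  0.0602]
 [ 0.4631 -0.0559]
 [ 0.462  -0.1783]
 [ 0.5066 -0.2856]]
scene [397 153  29  20 439] [411.2 162.4] [0.489 0.29 ]
scene [323 157  29  20 447] [336.7 166.1] [0.434 0.06 ]
scene [361 158  29  20 452] [375.5 167.4] [0.476 0.173]
scene [290 171  30  22 498] [304.3 181.8] [ 0.468 -0.056]
scene [250 180  30  22 531] [264.3 190.5] [ 0.467 -0.179]
scene [215 198  32  25 601] [230.7 209.9] [ 0.511 -0.286]
scene [ 61 270  59  47 991] [ 80.4 292.2] [ 0.661 -0.677]
blue [412 229  29  28 639] [ 0.367 -0.339]
blue [357 244  29  29 645] [ 0.317 -0.165]
mat ((312.76605224609375, 148.78366088867188), (50.412227630615234, 115.10760498046875), 87.75425720214844)
[254.26874 125.85219] [0.748 0.223]
[369.28793 121.34163] [ 0.768 -0.162]
[371.26337 171.71513] [ 0.599 -0.17 ]
[256.24417 176.2257 ] [0.579 0.214]
sc [425 244] [0.747 0.22 ]
sc [301 286] [ 0.769 -0.154]
sc [282 245] [ 0.626 -0.17 ]
sc [288 236] [ 0.6   -0.145]
sc [392 206] [0.587 0.189]
sc [403 209] [0.608 0.216]
or [  85   94   62   90 4840] [116. 138.] [0.701 0.685]
or [262 118 100   7 342] [312. 121.] [0.767 0.031]
or [ 149  133   49   38 1230] [177. 151.] [0.66  0.479]
or [445 135  29  26 502] [460. 148.] [ 0.682 -0.468]
or [ 598  200   42  200 4145] [617. 292.] [ 0.207 -0.99 ]
```

View pics/c1.png

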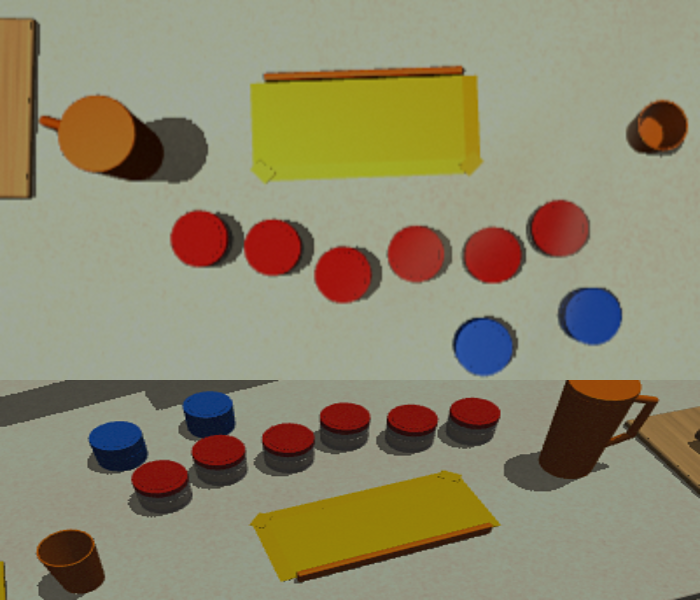

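The crop confirms six red-lidded tins, the mat (yaw about 3°, centre about (0.686, 0.027)), the two blue tins apart from them, and the jug and tumbler at the sides. My plan is to use the half-open fingers (about 60 mm gap) as a two-point cradle. I'll nudge each tin to weigh it, starting with the one at (0.4645, -0.1785).

>>> apply_moves(
  rows=[
    [[0,0,0,0,0,0.1345,-0.263],[0,0,0,0,0,0.1345,-0.263],[0.019,-0.037,0,0,0,0,-0.263],[0.019,-0.037,0,0,0,0,-0.263],[0.019,-0.037,0,0,0,0,-0.263],[0.019,-0.037,0,0,0,0,-0.263],[0.019,-0.037,0,0,0,0,-0.263],[0.019,-0.037,0,0,0,0,-0.263],[0.019,-0.037,0,0,0,0,-0.263],[0.019,-0.037,0,0,0,0,-0.263]],
  ],
)

```text
t: 1.1
tool_pos: [0.3249, -0.3289, 0.2011]
eef_rot: [-3.141, 0.0, -0.001]
wrist_force: [-0.1, 0.1, 0.6]
finger_gap: 0.0603
grip_force: 0.0
```

>>> apply_moves(
  rows=[
    [[0.019,-0.0375,0,0,0,0,-0.263],[0.019,-0.0375,0,0,0,0,-0.263],[0.019,-0.0375,0,0,0,0,-0.263],[0.018,-0.0375,0.01,0,0,0,-0.263],[0,0,0.04,0,0,0,-0.263],[0,0,0.04,0,0,0,-0.263],[0,0,0.04,0,0,0,-0.263],[0,0,0.03,0,0,0,-0.263],[0,0,0.018,0,0,0,-0.263],[0,0,0,0,0,0,-0.263]],
  ],
)

```text
t: 2.1
tool_pos: [0.3968, -0.1789, 0.0201]
eef_rot: [-3.138, 0.007, -0.0]
wrist_force: [-0.7, 0.4, 0.2]
finger_gap: 0.0602
grip_force: 0.0
```

>>> apply_moves(
  rows=[
    [[0.008,0,0,0,0,0,-0.263],[0.008,0,0,0,0,0,-0.263],[0.008,0,0,0,0,0,-0.263],[0.008,0,0,0,0,0,-0.263],[0.008,0,0,0,0,0,-0.263]],
  ],
)

```text
t: 2.6
tool_pos: [0.4396, -0.1808, 0.0244]
eef_rot: [3.141, 0.003, 0.001]
wrist_force: [-5.7, 0.3, 3.8]
finger_gap: 0.0597
grip_force: 3.3
```

Tin e reads 5.7 N, so it is full. Next is tin d, moving low behind the row.

>>> apply_moves(
  rows=[
    [[-0.02,0,0.001,0,0,0,-0.263],[-0.02,0,0.001,0,0,0,-0.263],[0,-0.03,0,0,0,0,-0.263],[0,-0.03,0,0,0,0,-0.263],[0,-0.033,0,0,0,0,-0.263],[0,-0.032,0,0,0,0,-0.263],[0,0,0,0,0,0,-0.263]],
  ],
)

```text
t: 3.3
tool_pos: [0.401, -0.0534, 0.0227]
eef_rot: [-3.142, -0.003, 0.004]
wrist_force: [0.0, -0.8, -0.2]
finger_gap: 0.0599
grip_force: 0.0
```

>>> apply_moves(
  rows=[
    [[0.008,0,0,0,0,0,-0.263],[0.008,0,0,0,0,0,-0.263],[0.008,0,0,0,0,0,-0.263],[0.008,0,0,0,0,0,-0.263],[0.008,0,0,0,0,0,-0.263]],
  ],
)

```text
t: 3.8
tool_pos: [0.4405, -0.0564, 0.0216]
eef_rot: [3.142, 0.001, -0.001]
wrist_force: [-1.5, -0.4, 2.3]
finger_gap: 0.0599
grip_force: 1.1
```

>>> apply_moves(
  rows=[
    [[0.006,0,0,0,0,0,-0.263],[0.006,0,0,0,0,0,-0.263]],
  ],
)

```text
t: 4.0
tool_pos: [0.4522, -0.0559, 0.0215]
eef_rot: [-3.142, 0.001, -0.001]
wrist_force: [-2.0, 0.2, 2.2]
finger_gap: 0.0604
grip_force: 1.1
```

>>> apply_moves(
  rows=[
    [[-0.02,0,0,0,0,0,-0.263],[-0.03,0,0,0,0,0,-0.263],[-0.037,0,0,0,0,0,-0.263],[0,-0.03,0,0,0,0,-0.263],[0,-0.03,0,0,0,0,-0.263],[0,-0.03,0,0,0,0,-0.263],[0,-0.026,0,0,0,0,-0.263],[0,0,0,0,0,0,-0.263]],
  ],
)

```text
t: 4.8
tool_pos: [0.3649, 0.0623, 0.0216]
eef_rot: [-3.141, -0.001, 0.004]
wrist_force: [-0.2, 1.2, 0.2]
finger_gap: 0.0601
grip_force: 0.0
```

>>> apply_moves(
  rows=[
    [[0.008,0,0,0,0,0,-0.263],[0.008,0,0,0,0,0,-0.263],[0.008,0,0,0,0,0,-0.263],[0.008,0,0,0,0,0,-0.263],[0.008,0,0,0,0,0,-0.263]],
  ],
)

```text
t: 5.3
tool_pos: [0.4033, 0.0595, 0.0209]
eef_rot: [3.141, 0.006, -0.002]
wrist_force: [-8.7, 0.4, 6.7]
finger_gap: 0.0599
grip_force: 4.3
```

Tin d is very likely empty (about 2 N, including some down-drag) and c is full. Next is b.

>>> apply_moves(
  rows=[
    [[-0.02,0,0,0,0,0,-0.263],[-0.02,0,0,0,0,0,-0.263],[0,-0.03,0,0,0,0,-0.263],[0,-0.03,0,0,0,0,-0.263],[0,-0.03,0,0,0,0,-0.263],[0.02,-0.023,0,0,0,0,-0.263],[0.025,0,0,0,0,0,-0.263],[0,0,0,0,0,0,-0.263]],
  ],
)

```text
t: 6.1
tool_pos: [0.4134, 0.1736, 0.0223]
eef_rot: [-3.141, -0.002, -0.001]
wrist_force: [-0.0, 0.0, 0.1]
finger_gap: 0.0602
grip_force: 0.0
```

>>> apply_moves(
  rows=[
    [[0.008,0,0,0,0,0,-0.263],[0.008,0,0,0,0,0,-0.263],[0.008,0,0,0,0,0,-0.263],[0.008,0,0,0,0,0,-0.263],[0.008,0,0,0,0,0,-0.263]],
  ],
)

```text
t: 6.6
tool_pos: [0.4502, 0.173, 0.0215]
eef_rot: [3.142, 0.0, -0.001]
wrist_force: [-0.5, -1.0, 0.2]
finger_gap: 0.0598
grip_force: 0.2
```

>>> apply_moves(
  rows=[
    [[0.008,0,0,0,0,0,-0.263],[0.008,0,0,0,0,0,-0.263]],
  ],
)

```text
t: 6.8
tool_pos: [0.4664, 0.1733, 0.0215]
eef_rot: [-3.142, 0.0, -0.0]
wrist_force: [0.8, 0.4, -0.1]
finger_gap: 0.0598
grip_force: 0.2
```

```bash
python3 - <<'E'
from h import *
print(env.get_obs()['wrist_force'])
b=snap('scene')
for s,c in blobs(b,(0,120,70),(8,255,255),250): print(c.round(1),ray('scene',*c,.07)[:2].round(3))
for s,c in blobs(b,(7,120,40),(19,255,255),200): print('or',s,[ray('scene',u,v,0)[:2].round(3) for u,v in((s[0]+s[2]/2,s[1]+s[3]),)])
E
```

```text
[ 0.7518255   0.40672244 -0.10706683]
[411.4 162.7] [0.49 0.29]
[382.3 178.9] [0.528 0.174]
[307.3 189.2] [ 0.5   -0.056]
[265.  195.7] [ 0.488 -0.181]
[230.7 209.9] [ 0.511 -0.286]
[ 80.4 292.3] [ 0.661 -0.677]
or [137   0  29  84 265] [array([-0.325, -0.481])]
or [  0  74  44  71 248] [array([-0.071, -0.933])]
or [ 448  128  164  113 7620] [array([0.828, 0.515])]
or [   0  140   40  208 1951] [array([ 0.724, -0.835])]
or [310 244 112  43 828] [array([0.823, 0.009])]
or [ 161  248   39   47 1279] [array([ 0.698, -0.46 ])]
```

Tin b coasts freely, so it is empty, which leaves c, e, a and f as the full ones. I'll pull b back out of a's way, then push a, c and e to the left, middle and right slots.

>>> apply_moves(
  rows=[
    [[-0.02,0,0,0,0,0,-0.263],[0,0,-0.045,0,0,0,-0.263],[0,0,-0.045,0,0,0,-0.263],[0.04,0,-0.01,0,0,0,-0.263],[0.05,0,0,0,0,0,-0.263],[0.052,0,0,0,0,0,-0.263],[0,0,0,0,0,0,-0.263],[0,0,0.045,0,0,0,-0.263],[0,0,0.045,0,0,0,-0.263],[0,0,0.008,0,0,0,-0.263]],
  ],
)

```text
t: 7.85
tool_pos: [0.5803, 0.1723, 0.0172]
eef_rot: [3.139, 0.012, -0.0]
wrist_force: [-1.4, -0.9, -1.1]
finger_gap: 0.0601
grip_force: 0.0
```

>>> apply_moves(
  rows=[
    [[0,0,0,0,0,0,-0.263],[-0.012,0,0,0,0,0,-0.263],[-0.015,0,0,0,0,0,-0.263],[-0.015,0,0,0,0,0,-0.263],[-0.015,0,0,0,0,0,-0.263],[-0.015,0,0,0,0,0,-0.263],[-0.015,0,0,0,0,0,-0.263],[-0.015,0,0,0,0,0,-0.263],[-0.012,0,0,0,0,0,-0.263],[-0.008,0,0,0,0,0,-0.263]],
  ],
)

```text
t: 8.85
tool_pos: [0.4646, 0.1738, 0.0261]
eef_rot: [-3.14, -0.005, 0.0]
wrist_force: [1.0, 0.1, 1.1]
finger_gap: 0.06
grip_force: 0.7
```

>>> apply_moves(
  rows=[
    [[0.02,0,0,0,0,0,-0.263],[0,0,-0.045,0,0,0,-0.263],[0,0,-0.045,0,0,0,-0.263],[-0.011,-0.038,0,0,0,0,-0.263],[-0.012,-0.039,0,0,0,0,-0.263],[-0.012,-0.039,0,0,0,0,-0.263],[-0.012,-0.039,0,0,0,0,-0.263],[0,0,0,0,0,0.1342,-0.263],[0,0,0,0,0,0.1342,-0.263],[0,0,0,0,0,0.1342,-0.263]],
  ],
)

```text
t: 9.85
tool_pos: [0.4365, 0.3289, 0.1144]
eef_rot: [-3.141, -0.001, -0.407]
wrist_force: [0.6, -0.2, 0.2]
finger_gap: 0.0601
grip_force: 0.0
```

>>> apply_moves(
  rows=[
    [[0,0,0,0,0,0.1342,-0.263],[0,0,0,0,0,0.1342,-0.263],[0,0,0.045,0,0,0,-0.263],[0,0,0.045,0,0,0,-0.263],[0,0,0,0,0,0,-0.263]],
  ],
)

```text
t: 10.35
tool_pos: [0.4317, 0.3253, 0.0177]
eef_rot: [3.13, 0.004, -0.671]
wrist_force: [-1.3, -0.8, -0.2]
finger_gap: 0.0601
grip_force: 0.0
```

>>> apply_moves(
  rows=[
    [[0,0,0,0,0,0,-0.263],[0.01,0,0,0,0,0,-0.263],[0.01,0,0,0,0,0,-0.263],[0.01,0,0,0,0,0,-0.263],[0.01,0,0,0,0,0,-0.263],[0.01,0,0,0,0,0,-0.263]],
  ],
)

```text
t: 10.95
tool_pos: [0.4774, 0.2985, 0.0266]
eef_rot: [-3.137, 0.001, -0.672]
wrist_force: [-5.8, 5.1, 4.2]
finger_gap: 0.0596
grip_force: 3.7
```

Tin a is full (7.7 N), so I keep pushing.

>>> apply_moves(
  rows=[
    [[0.015,0,0,0,0,0,-0.263],[0.016,0,0,0,0,0,-0.263],[0.016,0,0,0,0,0,-0.263],[0.016,0,0,0,0,0,-0.263],[0.016,0,0,0,0,0,-0.263],[0.016,0,0,0,0,0,-0.263],[0.016,0,0,0,0,0,-0.263],[0.016,0,0,0,0,0,-0.263],[0.016,0,0,0,0,0,-0.263],[0.014,0,0,0,0,0,-0.263]],
  ],
)

```text
t: 11.95
tool_pos: [0.6007, 0.2008, 0.0275]
eef_rot: [-3.137, 0.001, -0.672]
wrist_force: [-7.7, 6.8, 8.4]
finger_gap: 0.06
grip_force: 5.7
```

```bash
python3 - <<'E'
from h import *
b=snap('scene')
for s,c in blobs(b,(0,120,70),(8,255,255),250): print(c.round(1),ray('scene',*c,.07)[:2].round(3))
print(tins().round(3))
E
```

```text
[367.6 156.1] [0.42  0.169]
[307.3 189.2] [ 0.5   -0.056]
[265.  195.8] [ 0.488 -0.181]
[230.7 210. ] [ 0.512 -0.286]
[ 80.4 292.3] [ 0.661 -0.677]
[[ 0.495 -0.056]
 [ 0.483 -0.181]
 [ 0.507 -0.286]]
```

>>> apply_moves(
  rows=[
    [[0.014,0,0,0,0,0,-0.263],[0.014,0,0,0,0,0,-0.263],[0.013,0,0,0,0,0,-0.263],[0.01,0,0,0,0,0,-0.263],[0.006,0,0,0,0,0,-0.263],[0,0,0,0,0,0,-0.263]],
  ],
)

```text
t: 12.65
tool_pos: [0.6447, 0.1645, 0.0259]
eef_rot: [-3.139, -0.0, -0.672]
wrist_force: [-3.8, 3.2, 5.1]
finger_gap: 0.0602
grip_force: 4.1
```

```bash
python3 - <<'E'
from h import *
print(env.get_obs()['tool_pos'])
b=snap('scene','s3.png');a=snap('top','t3.png')
cv2.imwrite('pics/c3.png',np.vstack([cv2.resize(a[85:275,130:480],(640,347)),cv2.resize(b[140:300,200:520],(500,250)) if 0 else cv2.resize(b[130:300,140:540],(640,250))])[:,:,::-1])
E
```

```text
[0.64467845 0.1644534  0.02588813]
```

View pics/c3.png

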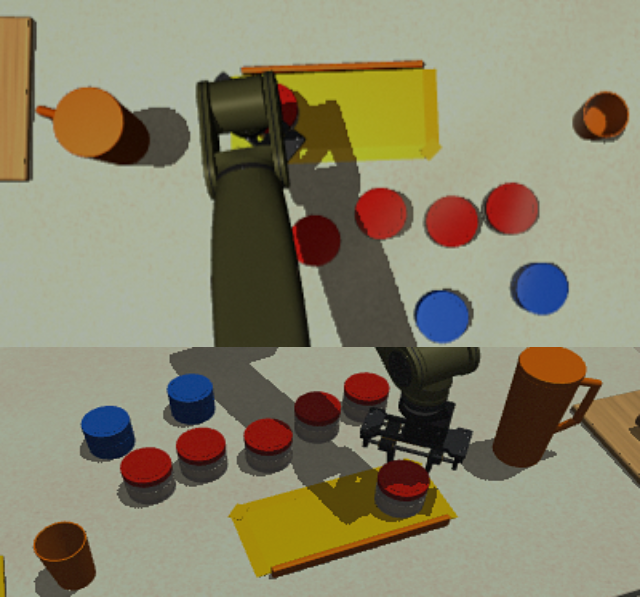

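Tin a is on the mat near its left end (top crop about (285,105)), with the others standing. I push 9 mm more, then back off.

>>> apply_moves(
  rows=[
    [[0.005,0,0,0,0,0,-0.263],[0.005,0,0,0,0,0,-0.263],[0,0,0,0,0,0,-0.263],[-0.02,0,0,0,0,0,-0.263],[-0.03,0,0,0,0,0,-0.263],[0,0,-0.045,0,0,0,-0.263],[0,0,-0.045,0,0,0,-0.263],[-0.05,0,0,0,0,-0.1342,-0.263],[-0.05,0,0,0,0,-0.1342,-0.263],[-0.05,0,0,0,0,-0.1342,-0.263]],
  ],
)

```text
t: 13.75
tool_pos: [0.4827, 0.2661, 0.114]
eef_rot: [-3.141, -0.002, -0.263]
wrist_force: [-0.6, 0.9, 0.1]
finger_gap: 0.0601
grip_force: 0.0
```

```bash
python3 - <<'E'
from h import *
print(env.get_obs()['tool_pos'])
b=snap('scene')
for s,c in blobs(b,(0,120,40),(8,255,255),250): print(c.round(1),s[4],ray('scene',*c,.07)[:2].round(3),ray('scene',*c,.073)[:2].round(3))
E
```

```text
[0.48270084 0.26609968 0.11403046]
[368.7 157.5] 464 [0.427 0.17 ] [0.43  0.169]
[338.2 170.7] 504 [0.454 0.058] [0.457 0.057]
[307.4 190.2] 576 [ 0.504 -0.056] [ 0.507 -0.057]
[265.4 196.7] 606 [ 0.492 -0.181] [ 0.495 -0.181]
[231.2 211. ] 669 [ 0.516 -0.285] [ 0.518 -0.285]
[391.3 222.1] 675 [0.691 0.131] [0.693 0.13 ]
[ 80.3 292.5] 1004 [ 0.661 -0.677] [ 0.664 -0.676]
```

>>> apply_moves(
  rows=[
    [[0,0,0,0,0,-0.138,-0.263],[-0.02,0.04,0,0,0,0,-0.263],[-0.02,0.045,0,0,0,0,-0.263],[-0.02,0.045,0,0,0,0,-0.263],[0,0,0,0,0,0,-0.263]],
  ],
)

```text
t: 14.3
tool_pos: [0.4038, 0.141, 0.1117]
eef_rot: [3.139, 0.002, -0.134]
wrist_force: [-0.2, 0.6, -0.7]
finger_gap: 0.0599
grip_force: 0.0
```

>>> apply_moves(
  rows=[
    [[-0.005,0.038,0,0,0,0,-0.263],[-0.004,0.038,0,0,0,0,-0.263],[0,0,0,0,0,0,-0.263],[0,0,0.045,0,0,0,-0.263],[0,0,0.043,0,0,0,-0.263],[0,0,0,0,0,0,-0.263],[0,0,0,0,0,0,-0.263]],
  ],
)

```text
t: 15.0
tool_pos: [0.3885, 0.0705, 0.0256]
eef_rot: [3.141, 0.002, -0.13]
wrist_force: [-0.1, -0.2, 0.8]
finger_gap: 0.0601
grip_force: 0.0
```

>>> apply_moves(
  rows=[
    [[0.012,0,0,0,0,0,-0.263],[0.012,0,0,0,0,0,-0.263],[0.012,0,0,0,0,0,-0.263],[0.012,0,0,0,0,0,-0.263],[0.016,0,0,0,0,0,-0.263],[0.016,0,0,0,0,0,-0.263],[0.016,0,0,0,0,0,-0.263],[0.016,0,0,0,0,0,-0.263],[0.016,0,0,0,0,0,-0.263],[0.016,0,0,0,0,0,-0.263]],
  ],
)

```text
t: 16.0
tool_pos: [0.5314, 0.0519, 0.0277]
eef_rot: [3.141, 0.003, -0.13]
wrist_force: [-6.8, 1.6, 3.8]
finger_gap: 0.06
grip_force: 4.4
```

>>> apply_moves(
  rows=[
    [[0.016,0.0005,0,0,0,0,-0.263],[0.016,0.0005,0,0,0,0,-0.263],[0.016,0.0005,0,0,0,0,-0.263],[0.016,0.0005,0,0,0,0,-0.263],[0.014,0.0005,0,0,0,0,-0.263],[0.012,0.0005,0,0,0,0,-0.263],[0.01,0,0,0,0,0,-0.263],[0.006,0,0,0,0,0,-0.263],[0,0,0,0,0,0,-0.263]],
  ],
)

```text
t: 16.9
tool_pos: [0.6384, 0.035, 0.0285]
eef_rot: [-3.141, -0.003, -0.13]
wrist_force: [-2.5, 0.3, 2.8]
finger_gap: 0.0599
grip_force: 1.9
```

>>> apply_moves(
  rows=[
    [[0.005,0,0,0,0,0,-0.263],[0.005,0,0,0,0,0,-0.263],[0,0,0,0,0,0,-0.263],[-0.025,0,0,0,0,0,-0.263],[-0.03,0,0,0,0,0,-0.263],[0,0,-0.045,0,0,0,-0.263],[0,0,-0.045,0,0,0,-0.263],[-0.04,0.03,0,0,0,0,-0.263],[-0.04,0.03,0,0,0,0,-0.263],[0,0,0,0,0,0,-0.263]],
  ],
)

```text
t: 17.9
tool_pos: [0.5007, -0.0099, 0.1157]
eef_rot: [3.141, -0.0, -0.132]
wrist_force: [-0.0, 0.6, 0.1]
finger_gap: 0.0602
grip_force: 0.0
```

>>> apply_moves(
  rows=[
    [[0,0,0,0,0,-0.145,-0.263],[0,0,0,0,0,-0.145,-0.263],[0,0,0,0,0,-0.145,-0.263],[0,0,0,0,0,-0.145,-0.263],[0,0,0,0,0,0,-0.263]],
  ],
)

```text
t: 18.4
tool_pos: [0.5064, -0.0086, 0.1174]
eef_rot: [3.139, -0.004, 0.45]
wrist_force: [0.8, 0.6, -0.3]
finger_gap: 0.0601
grip_force: 0.0
```

```bash
python3 - <<'E'
from h import *
b=snap('scene')
for s,c in blobs(b,(0,120,40),(8,255,255),250): print(c.round(1),s[4],ray('scene',*c,.07)[:2].round(3))
E
```

```text
[368.8 157.6] 472 [0.428 0.17 ]
[307.1 190.5] 585 [ 0.505 -0.058]
[265.  196.6] 594 [ 0.491 -0.182]
[231.2 211. ] 671 [ 0.516 -0.285]
[391.3 222.3] 684 [0.691 0.131]
[357.2 232.4] 722 [0.695 0.028]
[ 80.3 292.5] 1004 [ 0.661 -0.677]
```

>>> apply_moves(
  rows=[
    [[-0.0314,0.0291,0,0,0,0,-0.263],[-0.0314,0.0291,0,0,0,0,-0.263],[-0.0314,0.0291,0,0,0,0,-0.263],[-0.0314,0.0291,0,0,0,0,-0.263],[-0.0314,0.0291,0,0,0,0,-0.263],[0,0,0,0,0,0,-0.263],[0,0,0.045,0,0,0,-0.263],[0,0,0.045,0,0,0,-0.263],[0,0,0,0,0,0,-0.263],[0,0,0,0,0,0,-0.263]],
  ],
)

```text
t: 19.45
tool_pos: [0.4266, -0.2074, 0.0258]
eef_rot: [-3.141, 0.0, 0.449]
wrist_force: [-0.4, 0.1, -1.1]
finger_gap: 0.0604
grip_force: 0.0
```

>>> apply_moves(
  rows=[
    [[0.012,0,0,0,0,0,-0.263],[0.012,0,0,0,0,0,-0.263],[0.012,0,0,0,0,0,-0.263],[0.012,0,0,0,0,0,-0.263],[0.012,0,0,0,0,0,-0.263],[0.014,0,0,0,0,0,-0.263],[0.014,0,0,0,0,0,-0.263],[0.014,0,0,0,0,0,-0.263],[0.014,0,0,0,0,0,-0.263]],
  ],
)

```text
t: 20.35
tool_pos: [0.5316, -0.1581, 0.028]
eef_rot: [3.14, 0.003, 0.451]
wrist_force: [-7.8, -2.3, 5.9]
finger_gap: 0.0601
grip_force: 5.1
```

>>> apply_moves(
  rows=[
    [[0.016,0,0,0,0,0,-0.263],[0.016,0,0,0,0,0,-0.263],[0.016,0,0,0,0,0,-0.263],[0.016,0,0,0,0,0,-0.263],[0.016,0,0,0,0,0,-0.263],[0.016,0,0,0,0,0,-0.263],[0.014,0,0,0,0,0,-0.263],[0.012,0,0,0,0,0,-0.263],[0.006,0,0,0,0,0,-0.263],[0,0,0,0,0,0,-0.263]],
  ],
)

```text
t: 21.35
tool_pos: [0.6489, -0.102, 0.0292]
eef_rot: [3.138, -0.002, 0.45]
wrist_force: [-5.0, -1.9, 6.2]
finger_gap: 0.0602
grip_force: 4.9
```

>>> apply_moves(
  rows=[
    [[0.005,0,0,0,0,0,-0.263],[0.005,0,0,0,0,0,-0.263],[0,0,0,0,0,0,-0.263],[-0.025,0,0,0,0,0,-0.263],[-0.03,0,0,0,0,0,-0.263],[0,0,-0.045,0,0,0,-0.263],[0,0,-0.045,0,0,0,-0.263],[-0.03,0.03,-0.02,0,0,0,-0.263],[-0.03,0.03,-0.02,0,0,0,-0.263],[-0.03,0.03,0,0,0,0,-0.263]],
  ],
)

```text
t: 22.35
tool_pos: [0.5675, -0.2434, 0.1629]
eef_rot: [3.132, -0.007, 0.451]
wrist_force: [0.1, 0.1, 0.4]
finger_gap: 0.0599
grip_force: 0.0
```

>>> apply_moves(
  rows=[
    [[-0.03,0.035,0,0,0,0,-0.263],[-0.03,0.035,0,0,0,0,-0.263],[-0.03,0.035,0,0,0,0,-0.263],[-0.03,0.035,0,0,0,0,-0.263],[-0.03,0.035,0,0,0,0,-0.263],[0,0,0,0,0,0,-0.263]],
  ],
)

```text
t: 22.95
tool_pos: [0.5046, -0.4697, 0.1579]
eef_rot: [3.136, -0.0, 0.444]
wrist_force: [0.1, 0.8, 0.7]
finger_gap: 0.0605
grip_force: 0.0
```

```bash
python3 - <<'E'
from h import *
b=snap('scene','s4.png');a=snap('top','t4.png')
for s,c in blobs(b,(0,120,40),(8,255,255),250): print(c.round(1),s[4],ray('scene',*c,.07)[:2].round(3))
C=np.array([.686,.027]);t=.052;R=np.array([[np.cos(t),np.sin(t)],[-np.sin(t),np.cos(t)]])
for p in tins(a): print(p.round(3),(R@(p-C)).round(3))
cv2.imwrite('pics/c4.png',np.vstack([cv2.resize(a[85:275,130:480],(640,347)),cv2.resize(b[130:300,140:540],(640,250))])[:,:,::-1])
E
```

```text
[368.8 157.8] 482 [0.428 0.17 ]
[307.2 190.5] 588 [ 0.505 -0.057]
[231.  211.2] 680 [ 0.516 -0.286]
[391.2 222.5] 700 [0.692 0.13 ]
[357.1 232.6] 735 [0.696 0.027]
[320.  243.7] 775 [ 0.7  -0.08]
[ 80.3 292.5] 1003 [ 0.661 -0.677]
[0.419 0.173] [-0.26  0.16]
[0.685 0.131] [0.004 0.104]
[0.689 0.028] [0.003 0.   ]
[ 0.496 -0.056] [-0.195 -0.073]
[ 0.694 -0.08 ] [ 0.002 -0.107]
[ 0.507 -0.286] [-0.195 -0.303]
```

View pics/c4.png

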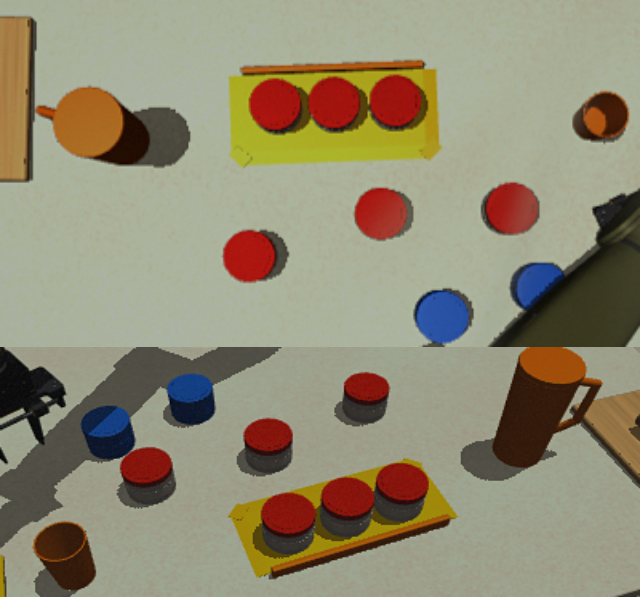

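Three tins stand on the flat of the mat in a row, at local x of about 2–4 mm and y of about +104, 0 and −107 mm. The other three are well clear, and the jug and tumbler have not moved.

```bash
python3 -c "
from workcell import env
print(env.sign_off())"
```

```text
the job is handed in; nothing more can be done
None
```

Three full tins, each of which pushed heavy (about 6–9 N), stand upright on the flat of the mat; the other three are on the table clear of it, the jug and tumbler were not touched, and I handed the job in at about 23 s.

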